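# Stock the souvenir display case with plaques

## Task

Raise the clear sash of the display case all the way, slide the display tray out fully, and lean every loose plaque on the tray's sloping rest: side by side, back flat against the slope, one short end down against the lip. Then slide the loaded tray fully home and gently lower the sash until it is fully closed, and leave the other goods on the counter as they are.

Things in the scene. Friction and masses are not known exactly. Their poses are not given: they have to be found in the camera images.
- case: low glass display case, fixed: 420 mm wide, 163 mm deep, glass roof top 154 mm above the counter; wooden sash guide posts at its two front corners, 292 mm high. Origin on the counter, mid-width in the sash plane; x into the case, away from the robot; y along its front; z up.
- sash (a joint): clear sash sliding vertically in the front of the case. Value: m raised, 0 = closed, 0.13 = fully up; its lower edge is value + 15 mm above the counter. It stays at any height by friction: about 15 N lifts it, about 3 N pushes it down.
- sash_handle (a point): middle of the round steel bar on top of the sash: 11 mm thick, 90 mm long, on two 40 mm posts. 190 mm above the counter when closed; rises with the sash; free space before and behind it above the roof. Axes: x level, into the case, away from the robot; y along the bar; z up.
- tray (a joint): wooden tray sliding out of the case towards the robot under the raised sash (a closed sash blocks it). Value: m pulled out, 0 = home, 0.14 = fully out. About 3 N of friction; stays where it is left.
- tray_pull (a point): middle of the tray's steel bar pull: 11 mm thick, 70 mm long, 50 mm above the counter on two posts, on a tongue whose top is 10 mm above the counter. Moves with the tray; 85 mm in front of the sash plane when home. Axes: x level, into the case (the tray opens along -x); y along the bar; z up.
- rest (a point): foot of the tray's slope, mid-width, where slope surface meets lip; moves with the tray. Slope at 42 deg to level, 104 mm long, 376 mm wide; lip stands 10 mm out of it. Axes: x up the slope, away from the robot; y along the lip; z square out of the slope. A well leaned plaque has its centre at x = 48, z = 8 mm; four fit side by side at 85 mm pitch. Tray home: 24 mm behind the sash plane, 12 mm up.
- plaque1: souvenir plaque: glazed terracotta slab 96 x 50 x 16 mm, about 120 g, white face with a round blue motif on both sides; starts lying flat on the counter. Origin at the slab's centre; x along its 96 mm length, y across its 50 mm width, z square to its faces. All plaques are alike, and either face or end may be used. Absent (None) in some runs.
- plaque2: souvenir plaque: glazed terracotta slab 96 x 50 x 16 mm, about 120 g, white face with a round blue motif on both sides; starts lying flat on the counter. Origin at the slab's centre; x along its 96 mm length, y across its 50 mm width, z square to its faces. All plaques are alike, and either face or end may be used. Absent (None) in some runs.
- plaque3: souvenir plaque: glazed terracotta slab 96 x 50 x 16 mm, about 120 g, white face with a round blue motif on both sides; starts lying flat on the counter. Origin at the slab's centre; x along its 96 mm length, y across its 50 mm width, z square to its faces. All plaques are alike, and either face or end may be used. Absent (None) in some runs.
- plaque4: souvenir plaque: glazed terracotta slab 96 x 50 x 16 mm, about 120 g, white face with a round blue motif on both sides; starts lying flat on the counter. Origin at the slab's centre; x along its 96 mm length, y across its 50 mm width, z square to its faces. All plaques are alike, and either face or end may be used. Absent (None) in some runs.
- pebble_stack: bystander, to be left alone: little stone pebble stack, 34 mm across, 36 mm high; origin under its centre.
- lighthouse: bystander, to be left alone: white ceramic lighthouse, 56 mm across, 124 mm high; origin under its centre.
- dish: bystander, to be left alone: blue ceramic dish, 110 mm across, 40 mm high; origin under its centre.
- jar: bystander, to be left alone: jar with a wooden cap, 60 mm across, 80 mm high; origin under its centre.
- boat: bystander, to be left alone: small wooden boat with a mast, 95 x 32 mm, 95 mm high, bow along x; origin under its centre.
- mug: bystander, to be left alone: white mug, 76 mm across, 85 mm high; origin under its centre.
- magnet_box: bystander, to be left alone: cardboard box 90 x 120 x 45 mm; origin under its centre.
Things that resemble listed ones, but are neither listed nor needed, are in the scene too. What is shaped like the plaque1 but black or purple is not meant.

How it is judged:
On the way, in this order (a step that is already met when the one before it is completed fails the run):
1. the sash is raised fully (over 115 mm) (value of joint sash above 0.115 m), for 0.2 s.
2. the tray is pulled out fully (over 125 mm) (value of joint tray above 0.125 m), for 0.2 s.
3. every plaque leans on the rest while the tray is out (x of plaque1 in the frame of rest between 0.039 and 0.058 m and z of plaque1 in the frame of rest between 0.002 and 0.014 m and y of plaque1 in the frame of rest between -0.175 and 0.175 m and angle between the z axis of each of plaque1, plaque2, plaque3, plaque4 and the z axis of rest, either way round below 0.14 rad and angle between the x axis of each of plaque1, plaque2, plaque3, plaque4 and the x axis of rest, either way round below 0.2 rad and x of plaque2 in the frame of rest between 0.039 and 0.058 m and z of plaque2 in the frame of rest between 0.002 and 0.014 m and y of plaque2 in the frame of rest between -0.175 and 0.175 m and x of plaque3 in the frame of rest between 0.039 and 0.058 m and z of plaque3 in the frame of rest between 0.002 and 0.014 m and y of plaque3 in the frame of rest between -0.175 and 0.175 m and x of plaque4 in the frame of rest between 0.039 and 0.058 m and z of plaque4 in the frame of rest between 0.002 and 0.014 m and y of plaque4 in the frame of rest between -0.175 and 0.175 m and value of joint tray above 0.1 m), for 0.2 s.
4. the tray is home (under 8 mm) while the sash is still up (value of joint tray below 0.008 m and value of joint sash above 0.09 m), for 0.2 s.
At the end, for the whole second after the job is handed in: Sash closed (under 7 mm), tray home (under 8 mm), every plaque present at rest on the slope: back flat on it (within 0.14 rad), long side up the slope (within 0.2 rad), foot within 10 mm of the lip, centre within 175 mm of the rest's middle, none on top of another (value of joint sash below 0.007 m and value of joint tray below 0.008 m and x of plaque1 in the frame of rest between 0.039 and 0.058 m and z of plaque1 in the frame of rest between 0.002 and 0.014 m and y of plaque1 in the frame of rest between -0.175 and 0.175 m and angle between the z axis of each of plaque1, plaque2, plaque3, plaque4 and the z axis of rest, either way round below 0.14 rad and angle between the x axis of each of plaque1, plaque2, plaque3, plaque4 and the x axis of rest, either way round below 0.2 rad and x of plaque2 in the frame of rest between 0.039 and 0.058 m and z of plaque2 in the frame of rest between 0.002 and 0.014 m and y of plaque2 in the frame of rest between -0.175 and 0.175 m and x of plaque3 in the frame of rest between 0.039 and 0.058 m and z of plaque3 in the frame of rest between 0.002 and 0.014 m and y of plaque3 in the frame of rest between -0.175 and 0.175 m and x of plaque4 in the frame of rest between 0.039 and 0.058 m and z of plaque4 in the frame of rest between 0.002 and 0.014 m and y of plaque4 in the frame of rest between -0.175 and 0.175 m and linear speed of each of plaque1, plaque2, plaque3, plaque4 below 0.02 m/s); the robot touches nothing.
It fails at once if the sash is dropped or slammed (faster than 0.5 m/s downwards) (velocity of joint sash below -0.5 m/s).
It fails at once if a bystander is moved over 60 mm (distance of any of pebble_stack, lighthouse, dish, jar, boat, mug, magnet_box from where it was at the start of the episode above 0.06 m).
It fails at once if a bystander is tipped over (angle between any of pebble_stack, lighthouse, dish, jar, boat, mug, magnet_box's own z axis and vertical above 0.6 rad).
Of plaque1, plaque2, plaque3, plaque4 only 2 to 4 are there at a start; the rules pass over those that are not, and their reading is None.
At some moment in a run one of plaque1, plaque2, plaque3, plaque4 may be knocked a few centimetres aside while the robot is not near it.
Once in a run the grip may slacken for a moment while it holds something.
It also fails if it takes over 210 s, if anything falls off the work surface, if the arm or the gripper's body presses on something with over 40 N, if the wrist force passes 120 N, or if a joint passes its speed limit or range.

## Robot

A 7-joint arm with a two-finger parallel gripper is mounted at the origin on the work surface. World frame = base frame: x ahead of the robot, y to its left, z up, the work surface at z = 0. Lengths are in m, angles in rad, forces in N, time in s.
With the tool pointing down it reaches from about 0.425 to 0.875 m from the base axis. Payload 8.4 kg.
Tool frame: the origin (TCP) lies between the finger pads; the fingertips stand 11 mm ahead of it and the grasp point (between the pads) lies 8 mm behind it (ctrl.finger_overhang is the z of the fingertips in the tool frame, in m); z points along the fingers, y is the direction in which the jaws open and shut (so a half turn about z gives the same grasp; the last joint's range is limited). The gripper opens to 85 mm and grips with 20 to 120 N. Pads are 22 mm wide; open, the fingers measure 114 mm over their backs; the gripper's body (76 mm by 85 mm) begins 54 mm behind the grasp point. The pads swing forward as they close: fully open they stand 13 mm farther back than shut.
Start: joints at [-1.367, 0.333, 0.04, 1.465, -0.013, 1.343, -0.059], TCP at [0.194, 0.62, 0.242] pointing down, gripper open.
Joint ranges: [-2.58, 2.58], [-0.38, 2.09], [-1.3, 1.39], [0.25, 2.4], [-1.5, 4.64], [0.08, 2.09], [-2.65, 2.65]. Speed limits (rad/s): [2.22, 2.22, 2.79, 2.79, 3.14, 3.14, 3.14].

## Interface

Orientations are given as a 3x3 rotation matrix whose columns are the frame's x, y, z axes.
In Python, from rig import ctrl gives the robot as it stands. Calls block until the motion is done:
- ctrl.reach(position, orientation): joint-space move of the TCP to a pose.
- ctrl.move_linear(position, velocity=0.15, orientation=None): straight line of the TCP; orientation=None keeps the orientation; velocity is the mean speed in m/s.
- ctrl.movej(angles): joint-space move.
- ctrl.gripper_to(opening, force=None): finger opening in m; force is the grip in N (None keeps the last); returns when the fingers have stopped.
- ctrl.hold(seconds).
- ctrl.inverse_kinematics(position, orientation): joint angles nearest the present ones, or None.
- ctrl.sense(): the state.
- ctrl.camera(name): name is "scene" or "top" or "wrist"; returns (picture, depth): 480x640x3 uint8, blue, green, red; 480x640 float32, m along the optical axis (not along the pixel's ray), 0 where there is no reading.
- ctrl.camera_params(name): a dict with "vertical_fov" (degrees; the focal length in pixels is half the picture's height over the tangent of half this angle, whatever the lens; pixels are square), "cx", "cy" (the principal point, pixels), "R" (3x3) and "t" (3): a world point X has camera coordinates R X + t; the wrist camera has in their place "T_tool_cam" (4x4, takes a point from camera to tool coordinates, whose origin is the TCP and whose axes are the flange's). Camera axes: x right, y down, z forward; pixel columns grow to the right and rows downward; lengths in m; the calibration is good to about 2 mm. A picture is of the moment at which its call begins: read the wrist's pose just before it. camera_params takes no time and is no camera call.
A pose or a line that the arm cannot do raises ctrl.Unreachable and nothing moves.
- ctrl.finish_job(): hands the job in, once; it reports no verdict.
The state is a dict: "t": time; "q": joint angles; "qvel": joint speeds; "effort": joint torques, N m; "position": TCP position; "ee_rot": TCP orientation; "force": force on the tool from outside, world axes, zero at the start; "torque": the same for the moment, N m; "finger_gap": finger opening in m.
Only numpy, scipy, OpenCV 4.12 (cv2) and the standard library are available. Lean on these libraries where they do the work, as an engineer would, in place of code of your own. Each camera call takes 0.05 s, during which the arm holds its last target.

## Working session

There is one attempt and no reset: what is moved stays moved. The work goes in short steps, each a Python script; the robot and the scene stay as the last script left them, time stands still between calls to the robot, and variables do not carry over. Pictures are saved under pics/ and viewed, and the job is handed in when it is done.

```bash
ls; mkdir -p pics
python3 - <<'E'
from rig import ctrl
import cv2,numpy as np
s=ctrl.sense();print({k:np.round(v,3) for k,v in s.items()})
print(ctrl.finger_overhang)
for n in("scene","top","wrist"):
    p,d=ctrl.camera(n);cv2.imwrite(f"pics/{n}0.png",p);np.save(f"pics/{n}0.npy",d)
    print(n,{k:np.round(v,4).tolist() for k,v in ctrl.camera_params(n).items()},(d>0).mean())
E
```

```text
pics
{'t': np.float64(0.0), 'q': array([-1.367,  0.334,  0.04 ,  1.466, -0.013,  1.343, -0.058]), 'qvel': array([-0.   ,  0.   ,  0.   ,  0.   , -0.   , -0.001, -0.   ]), 'effort': array([ 0.0000e+00, -6.5853e+01,  1.3660e+00, -4.0559e+01,  1.7000e-02,
        1.2000e-02, -0.0000e+00]), 'position': array([0.194, 0.62 , 0.241]), 'ee_rot': array([[-0.955,  0.298, -0.   ],
       [ 0.298,  0.955, -0.002],
       [-0.   , -0.002, -1.   ]]), 'force': array([ 0.876,  0.462, -0.102]), 'torque': array([-0.04 ,  0.018,  0.01 ]), 'finger_gap': np.float64(0.085)}
0.011
scene {'vertical_fov': 56.2857, 'cx': 323.7849, 'cy': 238.7522, 'R': [[0.8299, -0.5579, -0.0096], [-0.4483, -0.6565, -0.6067], [0.3321, 0.5078, -0.7949]], 't': [-0.4378, 0.3065, 1.074]} 0.9959537760416667
top {'vertical_fov': 46.7949, 'cx': 314.2334, 'cy': 233.4274, 'R': [[0.0284, -0.9994, -0.0192], [-0.9829, -0.0244, -0.1824], [0.1818, 0.024, -0.983]], 't': [-0.0005, 0.5562, 1.4229]} 0.9959798177083333
wrist {'vertical_fov': 69.2379, 'cx': 316.103, 'cy': 236.9769, 'T_tool_cam': [[-0.0006, -0.9632, -0.2689, 0.067], [1.0, -0.0008, 0.0006, 0.0006], [-0.0008, -0.2689, 0.9632, -0.1311], [0.0, 0.0, 0.0, 1.0]]} 0.9957356770833333
```

View pics/scene0.png

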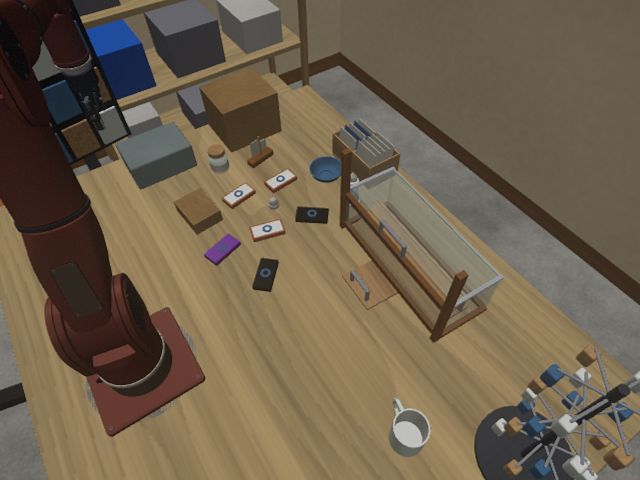

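View pics/top0.png

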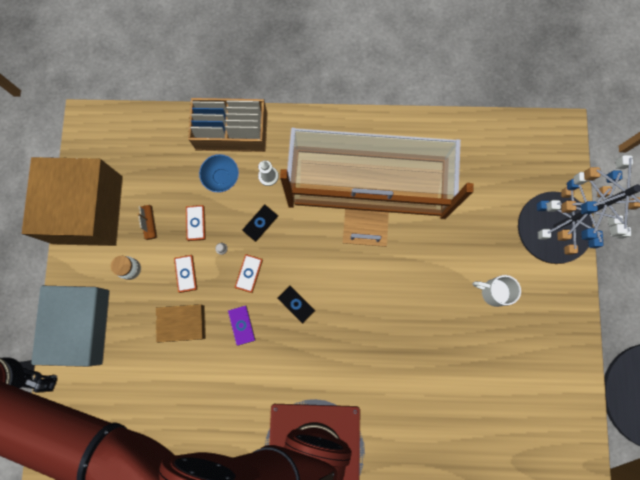

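Candidates (top view): white plaques at (195,222), (185,273) and (249,273). Rejected lookalikes: black at (260,222) and (296,304), purple at (241,325). I'll check these in a crop and measure.

```bash
cat > h.py <<'E'
import numpy as np,cv2
from rig import ctrl
def K(n):
    c=ctrl.camera_params(n);return 240/np.tan(np.radians(c["vertical_fov"]/2)),c["cx"],c["cy"],c
def cam_pose(n,s=None):
    f,cx,cy,c=K(n)
    if n=="wrist":
        T=c["T_tool_cam"];R=s["ee_rot"]@T[:3,:3];o=s["ee_rot"]@T[:3,3]+s["position"];return R,o
    return c["R"].T,-c["R"].T@c["t"]
def ray(n,uv,z,s=None):
    f,cx,cy,c=K(n);R,o=cam_pose(n,s);uv=np.atleast_2d(uv).astype(float)
    d=np.c_[(uv[:,0]-cx)/f,(uv[:,1]-cy)/f,np.ones(len(uv))]@R.T
    return o+d*((z-o[2])/d[:,2])[:,None]
def cloud(n,depth,s=None):
    f,cx,cy,c=K(n);R,o=cam_pose(n,s)
    v,u=np.mgrid[:480,:640];P=np.stack([(u-cx)/f*depth,(v-cy)/f*depth,depth],-1);return P@R.T+o
def plaques(n,img,s=None,z=.016):
    """white face rectangles -> list of (center xy, yaw of long axis, L, W)"""
    b=img.astype(int);m=((b.min(2)>150)&(b.max(2)-b.min(2)<45)).astype(np.uint8)
    m=cv2.morphologyEx(m,cv2.MORPH_CLOSE,np.ones((3,3)))
    out=[]
    for c in cv2.findContours(m,cv2.RETR_EXTERNAL,cv2.CHAIN_APPROX_NONE)[0]:
        if len(c)<20: continue
        P=ray(n,c[:,0,:],z,s)[:,:2]
        (x,y),(w,h),a=cv2.minAreaRect((P*1000).astype(np.float32))
        a=np.radians(a)
        if h>w:w,h,a=h,w,a+np.pi/2
        out.append((x/1000,y/1000,(a+np.pi/2)%np.pi-np.pi/2,w,h,c[:,0].mean(0).round()))
    return out
E
python3 - <<'E'
from h import *
img=cv2.imread("pics/top0.png");d=np.load("pics/top0.npy");sc=cv2.imread("pics/scene0.png");ds=np.load("pics/scene0.npy")
for n,i in(("top",img),("scene",sc)):
  for p in plaques(n,i):
    if 60<p[3]<130 and 20<p[4]<70: print(n,np.round(p[:5],3),p[5])
C=cloud("top",d);S=cloud("scene",ds)
for n,uv,A in [("table",(400,300),C),("plaq",(190,222),C),("handle",(371,191),C),("pull",(365,237),C),("postL",(286,174),C),("postR",(465,188),C)]:
    print(n,A[uv[1],uv[0]].round(3))
cv2.imwrite("pics/c0.png",cv2.resize(img[140:350,100:320],None,fx=2.6,fy=2.6,interpolation=cv2.INTER_CUBIC))
cv2.imwrite("pics/c1.png",cv2.resize(img[110:260,260:490],None,fx=3.4,fy=3.4,interpolation=cv2.INTER_CUBIC))
E
```

```text
top [ 0.446  0.362  0.197 86.168 40.41 ] [184. 273.]
top [ 0.45   0.19  -0.26  85.931 40.93 ] [248. 273.]
top [5.8600e-01 3.4500e-01 7.0000e-02 8.5266e+01 4.1257e+01] [194. 222.]
top [7.3200e-01 1.5000e-01 4.7000e-02 6.7089e+01 5.2974e+01] [267. 173.]
scene [ 0.454  0.189 -0.259 84.079 38.591] [266. 228.]
scene [ 0.449  0.361  0.19  84.835 39.26 ] [238. 193.]
scene [ 7.9500e-01  1.9300e-01 -4.9000e-02  8.1087e+01  2.4049e+01] [360. 181.]
scene [ 0.59   0.343  0.096 83.974 39.298] [280. 178.]
scene [3.34000e-01 9.35000e-01 2.00000e-03 1.04034e+02 6.09880e+01] [137. 111.]
table [ 0.39  -0.22  -0.003]
plaq [0.586 0.357 0.015]
handle [ 0.638 -0.124  0.191]
pull [ 0.55  -0.121  0.05 ]
postL [0.646 0.076 0.293]
postR [ 0.627 -0.33   0.277]
```

View pics/c0.png

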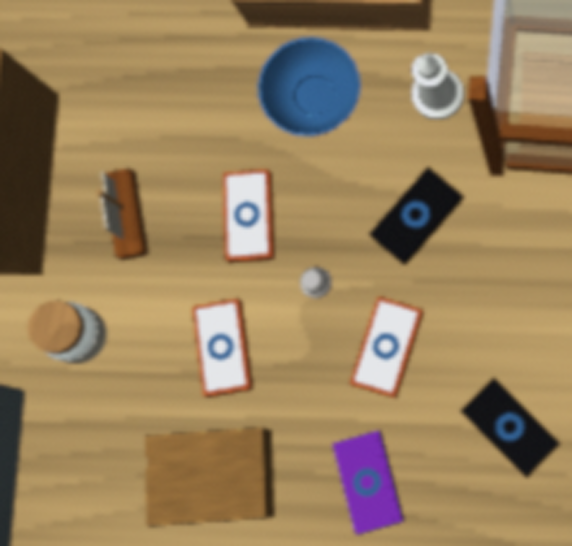

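View pics/c1.png

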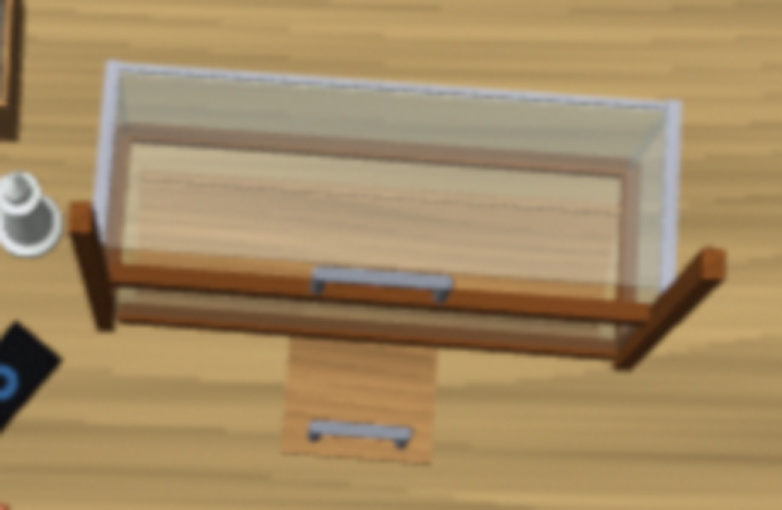

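Crop check: three white-faced plaques with terracotta edges are confirmed; the black and purple ones are rejected. Handle bar is at about (371,191), pull bar at (365,237). Now the case pose.

Run:
```python
from h import *
d=np.load("pics/top0.npy");C=cloud("top",d);img=cv2.imread("pics/top0.png");ds=np.load("pics/scene0.npy");S=cloud("scene",ds)
def bar(A,lo,hi,box):
    m=(A[...,2]>lo)&(A[...,2]<hi)&(A[...,0]>box[0])&(A[...,0]<box[1])&(A[...,1]>box[2])&(A[...,1]<box[3])
    P=A[m];(x,y),(w,h),a=cv2.minAreaRect((P[:,:2]*1000).astype(np.float32));c,_,V=np.linalg.svd(P[:,:2]-P[:,:2].mean(0),full_matrices=False)
    print(m.sum(),P.mean(0).round(4),"rect",np.round([x,y,w,h],1),"bar dir yaw-90:",np.degrees(np.arctan2(V[0,1],V[0,0])))
for n,A in(("top",C),("scene",S)):
    print(n)
    bar(A,.183,.2,(.6,.68,-.2,-.05))
    bar(A,.043,.06,(.52,.58,-.2,-.05))
    for y in(.09,-.33):
        bar(A,.28,.31,(.58,.7,y-.05,y+.05))
o=np.array([260,110])
for nm,pts,z in[("post",[(82,215),(713,262)],.292),("hb",[(312,274),(452,286)],.19),("pull",[(310,428),(410,435)],.05),("roofback",[(108,62),(680,102)],.154)]:
    P=ray("top",np.array(pts)/3.4+o,z);v=P[0]-P[1];print(nm,P.round(4),np.degrees(np.arctan2(-v[0],v[1])),P.mean(0).round(4))
f,cx,cy,c=K("top");
```

```text
top
169 [ 0.6362 -0.1261  0.1955] rect [ 637.3 -127.3   99.3   12.3] bar dir yaw-90: -93.19372002796698
121 [ 0.5513 -0.1223  0.0539] rect [ 551.9 -123.1   79.9   12. ] bar dir yaw-90: -93.39690512951536
77 [0.6471 0.0817 0.2909] rect [648.4  82.1  16.1  23.3] bar dir yaw-90: 172.57809087711414
86 [ 0.6245 -0.336   0.29  ] rect [ 625.  -336.5   16.6   22. ] bar dir yaw-90: 173.89776704924978
scene
174 [ 0.6376 -0.1313  0.1957] rect [ 638.4 -128.3  100.    13.6] bar dir yaw-90: -92.86500310470619
127 [ 0.5535 -0.1259  0.054 ] rect [ 554.4 -123.8   13.8   80.7] bar dir yaw-90: -92.68461124771054
78 [0.6494 0.0785 0.2889] rect [650.5  81.4  22.6  19.9] bar dir yaw-90: 160.08685347736545
109 [ 0.626  -0.3393  0.2902] rect [ 627.6 -338.3   16.1   22.6] bar dir yaw-90: 169.43533684374262
post [[ 0.6483  0.0805  0.292 ]
 [ 0.6256 -0.3365  0.292 ]] -3.1143528487122687 [ 0.6369 -0.128   0.292 ]
hb [[ 0.6386 -0.0775  0.19  ]
 [ 0.6321 -0.1774  0.19  ]] -3.7308825729754536 [ 0.6353 -0.1274  0.19  ]
pull [[ 0.552  -0.0839  0.05  ]
 [ 0.5484 -0.1618  0.05  ]] -2.649411933543618 [ 0.5502 -0.1229  0.05  ]
roofback [[ 0.8094  0.0771  0.154 ]
 [ 0.7869 -0.3509  0.154 ]] -3.0091351038389877 [ 0.7982 -0.1369  0.154 ]
```

```bash
cat >> h.py <<'E'
YAW=np.radians(-3.1); O=np.array([.6372,-.1279,0.])
CX=np.array([np.cos(YAW),np.sin(YAW),0]);CY=np.array([-np.sin(YAW),np.cos(YAW),0]);CZ=np.array([0,0,1.])
def case(x,y,z): return O+x*CX+y*CY+z*CZ
def ori(z,y):
    z=np.array(z)/np.linalg.norm(z);y=y-z*(y@z);y/=np.linalg.norm(y);return np.c_[np.cross(y,z),y,z]
def ik(p,R): return ctrl.inverse_kinematics(np.array(p),R)
S42,C42=np.sin(np.radians(42)),np.cos(np.radians(42))
RX=C42*CX+S42*CZ; RZ=-S42*CX+C42*CZ
def rest(x,y,z,tray=.14): return case(.024-tray,0,.012)+x*RX+y*CY+z*RZ
def st():
    s=ctrl.sense();print("t %.1f"%s["t"],"p",s["position"].round(4),"F",s["force"].round(1),"gap",round(float(s["finger_gap"]),4));return s
E
python3 - <<'E'
from h import *
D=np.array([0,0,-1.])
for sg in(1,-1):
  print("sign",sg)
  for nm,p,R in [("h",case(0,0,.182),ori(D,sg*CX)),("hup",case(0,0,.312),ori(D,sg*CX)),("hup2",case(0,0,.40),ori(D,sg*CX)),("pull",case(-.085,0,.044),ori(D,sg*CX)),
    ("pullout",case(-.225,0,.044),ori(D,sg*CX)),("pullout.135",case(-.22,0,.044),ori(D,sg*CX)),
    ("pullout tilt",case(-.225,0,.044),ori([.3,0,-1],sg*CX))]+[("rest%d"%y,rest(.05,y/1000,.012),ori(-RZ,sg*CY)) for y in(-127,-110,0,110,127)]+[("restup%d"%y,rest(.05,y/1000,.1),ori(-RZ,sg*CY)) for y in(-127,-110,0,110,127)]:
    q=ik(p,R);print(nm,p.round(3),None if q is None else np.round(q,2))
E
```

```text
sign 1
h [ 0.637 -0.128  0.182] [-0.59  0.54  1.01  1.58 -0.47  1.29  0.44]
hup [ 0.637 -0.128  0.312] [-0.61  0.47  1.08  1.39 -0.41  1.52  0.39]
hup2 [ 0.637 -0.128  0.4  ] [-0.6   0.48  1.16  1.22 -0.44  1.7   0.4 ]
pull [ 0.552 -0.123  0.044] [-0.59  0.5   0.91  1.91 -0.48  0.96  0.49]
pullout [ 0.413 -0.116  0.044] [-0.86  0.17  1.11  2.23 -0.2   0.84  0.33]
pullout.135 [ 0.418 -0.116  0.044] [-0.9   0.21  1.17  2.22 -0.26  0.85  0.38]
pullout tilt [ 0.413 -0.116  0.044] None
rest-127 [ 0.544 -0.25   0.054] [-0.03  0.22  0.62  2.35  4.53  0.45 -2.63]
rest-110 [ 0.545 -0.233  0.054] [-0.25  0.23  0.81  2.38  4.49  0.47 -2.63]
rest0 [ 0.55  -0.123  0.054] None
rest110 [ 0.556 -0.013  0.054] None
rest127 [0.557 0.004 0.054] None
restup-127 [ 0.485 -0.247  0.12 ] None
restup-110 [ 0.486 -0.23   0.12 ] None
restup0 [ 0.492 -0.12   0.12 ] None
restup110 [ 0.498 -0.01   0.12 ] None
restup127 [0.499 0.007 0.12 ] None
sign -1
h [ 0.637 -0.128  0.182] [-0.68  0.66  1.21  1.58 -0.63  1.35 -2.59]
hup [ 0.637 -0.128  0.312] [-0.71  0.63  1.37  1.4  -0.62  1.59 -2.6 ]
hup2 [ 0.637 -0.128  0.4  ] [-0.66  0.59  1.37  1.22 -0.59  1.75 -2.64]
pull [ 0.552 -0.123  0.044] [-0.77  0.7   1.21  1.92 -0.76  1.08 -2.43]
pullout [ 0.413 -0.116  0.044] [-1.04  0.33  1.37  2.24 -0.42  0.88 -2.6 ]
pullout.135 [ 0.418 -0.116  0.044] [-1.03  0.36  1.37  2.23 -0.45  0.89 -2.57]
pullout tilt [ 0.413 -0.116  0.044] None
rest-127 [ 0.544 -0.25   0.054] [-0.54  0.48  1.23  2.36  4.46  0.75  0.45]
rest-110 [ 0.545 -0.233  0.054] [-0.59  0.44  1.23  2.38  4.45  0.7   0.45]
rest0 [ 0.55  -0.123  0.054] None
rest110 [ 0.556 -0.013  0.054] None
rest127 [0.557 0.004 0.054] None
restup-127 [ 0.485 -0.247  0.12 ] [ 0.39 -0.05  0.23  2.4  -1.19  0.39  0.04]
restup-110 [ 0.486 -0.23   0.12 ] None
restup0 [ 0.492 -0.12   0.12 ] None
restup110 [ 0.498 -0.01   0.12 ] None
restup127 [0.499 0.007 0.12 ] None
```

Run:
```python
from h import *
pl=[(.446,.362,.197),(.45,.19,-.26),(.586,.345,.07)]
def tl(a,yaw): # tool tilt a outward in heading yaw
    h=np.array([np.cos(yaw),np.sin(yaw),0]);return np.sin(a)*h+np.array([0,0,-np.cos(a)])
for al in(10,15,20,25,30,36,42):
  a=np.radians(al);b=np.radians(42-al)
  for sg in (1,-1):
    r=[]
    for x,y,w in pl:
        R=ori(tl(-a,w),sg*np.array([-np.sin(w),np.cos(w),0]))
        r.append("".join(str(int(ik((x,y,z),R) is not None)) for z in(.018,.12)))
    R=ori(tl(b,YAW),sg*CY)
    for y in(-.11,0,.11): r.append("".join(str(int(ik(rest(.05,y,.012)+[0,0,dz],R) is not None)) for dz in(0,.05,.1)))
    print(al,sg,r)
```

```text
10 1 ['11', '11', '11', '111', '111', '111']
10 -1 ['11', '11', '11', '111', '111', '111']
15 1 ['11', '11', '11', '111', '111', '111']
15 -1 ['11', '11', '11', '111', '111', '111']
20 1 ['11', '11', '11', '111', '111', '111']
20 -1 ['11', '11', '11', '111', '111', '111']
25 1 ['11', '11', '11', '111', '111', '111']
25 -1 ['11', '11', '11', '111', '111', '111']
30 1 ['11', '11', '11', '111', '111', '111']
30 -1 ['11', '11', '11', '111', '111', '111']
36 1 ['11', '11', '11', '111', '111', '111']
36 -1 ['11', '11', '11', '111', '111', '111']
42 1 ['11', '11', '11', '111', '111', '111']
42 -1 ['11', '11', '11', '111', '111', '111']
```

Run:
```python
from h import *
D=np.array([0,0,-1.]);R=ori(D,CX)
s=st();p=s["position"]
ctrl.move_linear(p+[0,0,.2],velocity=.3)
ctrl.reach(case(-.15,0,.45),R)
ctrl.gripper_to(.05,force=60)
ctrl.move_linear(case(0,0,.30),velocity=.2);s=st()
img,d=ctrl.camera("wrist");cv2.imwrite("pics/w1.png",img)
C=cloud("wrist",d,s);m=(abs(C[...,2]-.1925)<.009)&(abs(C[...,0]-.637)<.05)&(abs(C[...,1]+.128)<.06)
P=C[m];print(m.sum(),P.mean(0).round(4),cv2.minAreaRect((P[:,:2]*1000).astype(np.float32)))
```

```text
t 0.1 p [0.1937 0.6201 0.2416] F [ 0.3 -0.5  0.5] gap 0.0855
t 5.4 p [ 0.637  -0.1283  0.3011] F [-0.1 -0.5 -0.6] gap 0.0497
2036 [ 0.6407 -0.1232  0.1961] ((640.7488403320312, -126.20278930664062), (99.42919158935547, 10.5497407913208), 86.66099548339844)
```

View pics/w1.png

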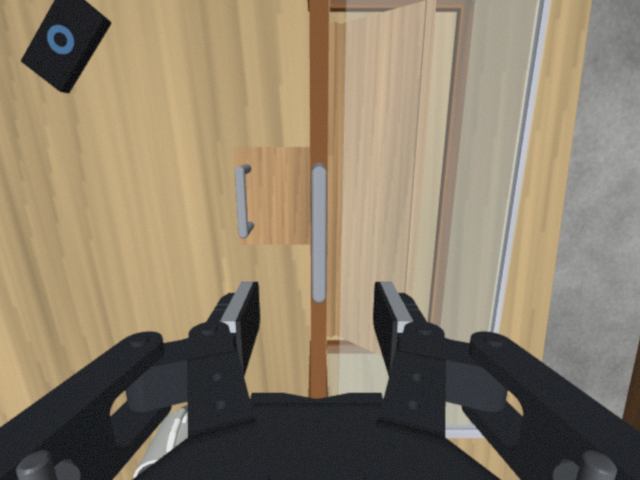

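The wrist view shows the handle bar centred between the fingers at about (319,232). Grip and lift.

Run:
```python
from h import *
ctrl.move_linear(case(.002,0,.183),velocity=.15);st()
ctrl.gripper_to(.0,force=70);s=st()
p=s["position"]
ctrl.move_linear(p+[0,0,.02],velocity=.08);st()
ctrl.move_linear(p+[0,0,.127],velocity=.12);st()
ctrl.hold(.3);st()
img,d=ctrl.camera("scene");cv2.imwrite("pics/s2.png",img)
```

```text
t 6.4 p [ 0.6397 -0.1283  0.1841] F [ 0.2 -0.5  0.3] gap 0.0498
t 6.9 p [ 0.6391 -0.1281  0.1833] F [-1.9  0.8  3. ] gap 0.0085
t 7.3 p [ 0.6391 -0.1281  0.2035] F [-1.1  0.5  1.7] gap 0.0084
t 8.3 p [ 0.639  -0.128   0.3103] F [-0.1 -0.7 -5. ] gap 0.0082
t 8.6 p [ 0.639  -0.128   0.3103] F [-0.1 -1.1 -6.3] gap 0.0085
```

View pics/s2.png

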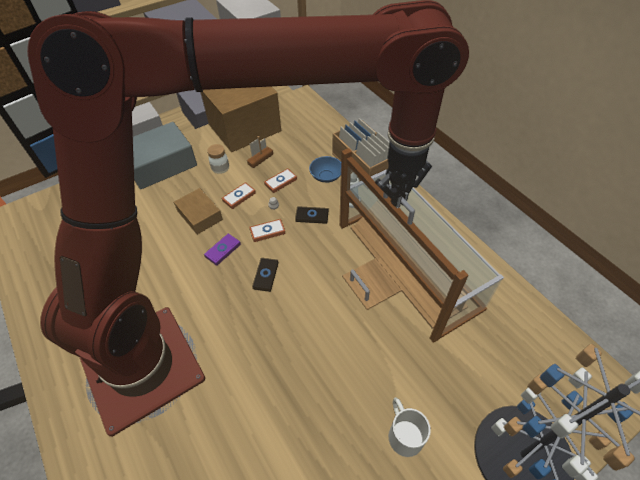

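The sash is up, with the handle held at (405,205). Release and go to the pull.

Run:
```python
from h import *
D=np.array([0,0,-1.]);R=ori(D,CX)
ctrl.gripper_to(.05);s=st();p=s["position"]
ctrl.move_linear(p+[0,0,.08],velocity=.2)
img,d=ctrl.camera("top");C=cloud("top",d)
ctrl.move_linear(case(-.09,0,.36),velocity=.25)
ctrl.move_linear(case(-.085,0,.2),velocity=.25);s=st()
img,d=ctrl.camera("wrist");cv2.imwrite("pics/w3.png",img)
C=cloud("wrist",d,s)
for nm,z,x in(("pull",.0525,.5525),("handle",.322,.638)):
    m=(abs(C[...,2]-z)<.009)&(abs(C[...,0]-x)<.04)&(abs(C[...,1]+.128)<.06)
    P=C[m];print(nm,m.sum(),len(P) and (P.mean(0).round(4),cv2.minAreaRect((P[:,:2]*1000).astype(np.float32))))
img,d=ctrl.camera("top");cv2.imwrite("pics/t3.png",img);C=cloud("top",d)
m=(abs(C[...,0]-.638)<.03)&(abs(C[...,1]+.128)<.05)&(C[...,2]<.34)&(C[...,2]>.3);print(m.sum(),np.percentile(C[m][:,2],[50,90]) if m.any() else 0)
```

```text
t 9.1 p [ 0.6393 -0.128   0.3106] F [-0.2 -0.4  0.9] gap 0.0502
t 11.1 p [ 0.5532 -0.1241  0.2011] F [0.5 0.7 0.7] gap 0.0503
pull 1245 (array([ 0.5559, -0.1192,  0.0535]), ((555.8717651367188, -121.75474548339844), (79.88851928710938, 10.964902877807617), 86.63835144042969))
handle 0 0
29 [0.32277775 0.32605666]
```

View pics/w3.png

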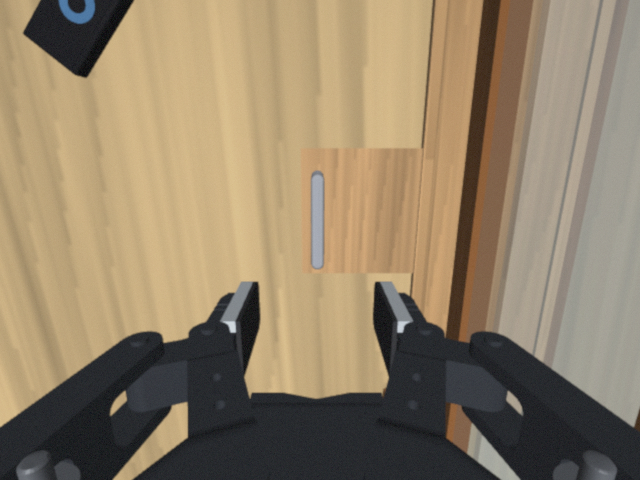

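View pics/t3.png

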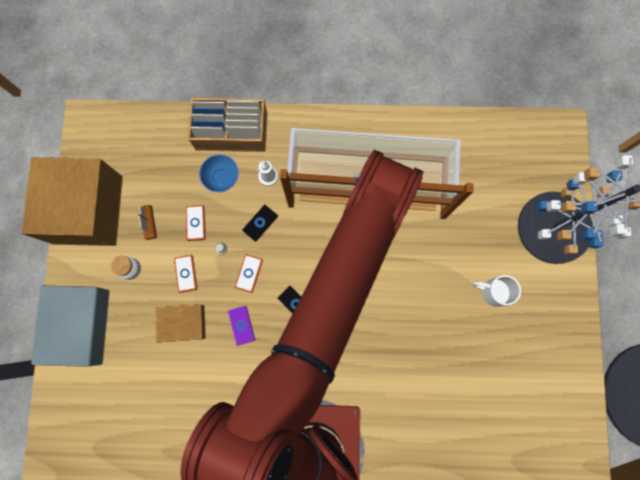

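The pull is at (317,220) in the wrist view, and the sash is up by about 128 mm. Grip the pull and slide out.

```bash
sed -i 's/^YAW=.*/YAW=np.radians(-3.2); O=np.array([.6388,-.127,0.])/' h.py
python3 - <<'E'
from h import *
D=np.array([0,0,-1.]);R=ori(D,CX)
ctrl.move_linear(case(-.085,0,.044),velocity=.15);st()
ctrl.gripper_to(.0,force=70);s=st();p=s["position"]
tgt=None
for dd in(.1385,.136,.132):
    try: ctrl.move_linear(p-dd*CX,velocity=.1);print(dd);break
    except ctrl.Unreachable as e: print(e)
s=st();print((s["position"]-p)@CX);ctrl.hold(.3);st()
E
```

```text
t 12.4 p [ 0.5546 -0.1225  0.0449] F [-0.5 -0.8  0.7] gap 0.0499
t 12.8 p [ 0.5543 -0.1222  0.0446] F [-1.5  1.4  6.5] gap 0.0085
0.1385
t 14.3 p [ 0.4156 -0.1146  0.0445] F [-1.7 -2.2  7.8] gap 0.0085
-0.13895355010721963
t 14.7 p [ 0.4156 -0.1146  0.0445] F [-2.8 -2.2  9.4] gap 0.0086
```

Run:
```python
from h import *
D=np.array([0,0,-1.])
ctrl.gripper_to(.05);s=st();p=s["position"]
ctrl.move_linear(p+[0,0,.12],velocity=.25)
ctrl.reach(np.array([.47,.27,.35]),ori(D,np.array([0,1.,0])));s=st()
ctrl.gripper_to(.075)
for n in("wrist","top","scene"):
    s=ctrl.sense();img,d=ctrl.camera(n);cv2.imwrite(f"pics/{n}4.png",img);np.save(f"pics/{n}4.npy",d)
    for q in plaques(n,img,s):
        if 60<q[3]<130 and 20<q[4]<70: print(n,np.round(q[:5],3),q[5])
```

```text
t 15.1 p [ 0.4159 -0.1144  0.0445] F [ 0.3 -0.1  0.9] gap 0.05
t 17.7 p [0.4704 0.2685 0.3496] F [-0.3  0.2  0.2] gap 0.0503
wrist [  0.752   0.138  -0.439 119.524  54.627] [235. 368.]
wrist [ 0.59   0.344  0.096 86.674 40.71 ] [368. 274.]
wrist [ 0.459  0.517 -0.263 63.78  42.422] [502. 182.]
wrist [ 0.454  0.19  -0.264 86.61  40.74 ] [256. 179.]
wrist [ 0.449  0.362  0.194 86.522 40.581] [385. 175.]
top [ 0.45   0.19  -0.26  85.931 40.638] [248. 273.]
top [5.9300e-01 3.4500e-01 7.0000e-02 7.1742e+01 4.1257e+01] [195. 218.]
top [ 0.596  0.855  0.132 79.761 64.351] [ 10. 211.]
top [7.3200e-01 1.5000e-01 4.7000e-02 7.2532e+01 5.2974e+01] [267. 173.]
scene [ 0.454  0.189 -0.259 84.079 38.591] [266. 228.]
scene [ 0.449  0.361  0.19  84.835 39.26 ] [238. 193.]
scene [ 0.59   0.343  0.096 83.974 39.298] [280. 178.]
```

View pics/wrist4.png

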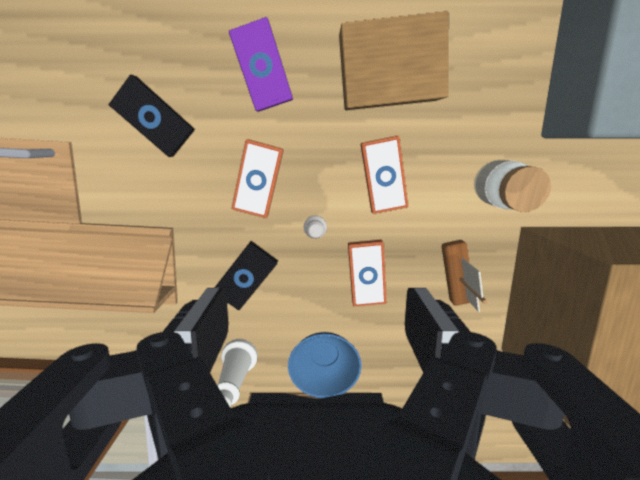

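View pics/top4.png

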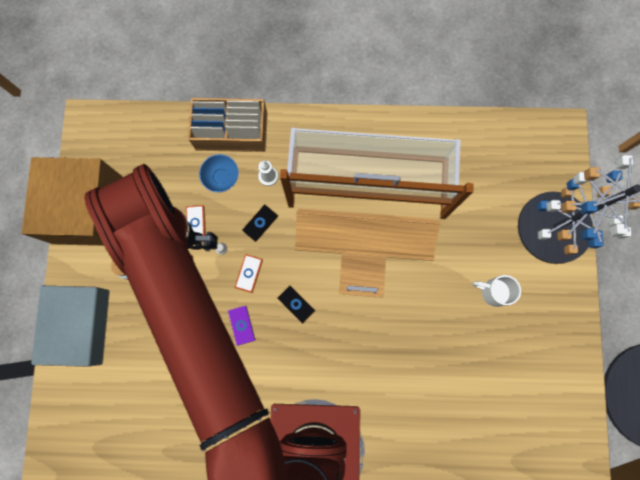

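View pics/scene4.png

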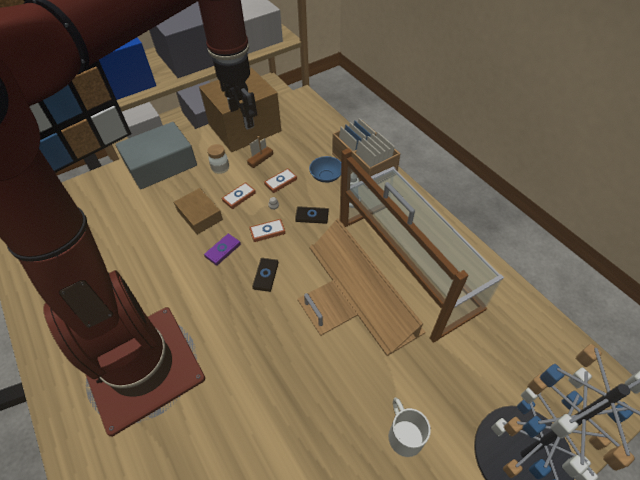

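Three white plaques in the wrist view at (256,179), (385,175) and (368,274); the tray is out. Checking the slope plane against my rest frame with depth.

Run:
```python
from h import *
for n in("top","scene"):
    C=cloud(n,np.load(f"pics/{n}4.npy")).reshape(-1,3)
    Q=(C-rest(0,0,0,.139))@np.c_[RX,CY,RZ]
    m=(Q[:,0]>.01)&(Q[:,0]<.1)&(abs(Q[:,1])<.17)&(abs(Q[:,2])<.015)
    A=np.c_[Q[m][:,:2],np.ones(m.sum())];k=np.linalg.lstsq(A,Q[m][:,2],rcond=None)[0];print(n,m.sum(),"z= %.4fx %.4fy %.4f"%tuple(k))
    # extents
    m=(abs(Q[:,1])<.2)&(Q[:,0]>-.02)&(Q[:,0]<.13)&(Q[:,2]>-.004)&(Q[:,2]<.006)
    print("x pct",np.percentile(Q[m][:,0],[1,99]).round(4))
    m=(Q[:,0]>.03)&(Q[:,0]<.09)&(abs(Q[:,1])<.22)&(abs(Q[:,2])<.008)
    print("y range",np.percentile(Q[m][:,1],[.5,99.5]).round(4))
    for x0 in np.arange(-.02,.016,.004):
        mm=(abs(Q[:,0]-x0)<.002)&(abs(Q[:,1])<.17)&(abs(Q[:,2])<.03);print(round(x0,3),np.median(Q[mm][:,2]).round(4),end="; ")
    print()
```

```text
top 3710 z= 0.0023x 0.0016y 0.0010
x pct [-0.0177  0.104 ]
y range [-0.1864  0.1851]
-0.02 0.0081; -0.016 0.0105; -0.012 0.0096; -0.008 0.0108; -0.004 0.0087; 0.0 0.0055; 0.004 0.0019; 0.008 0.0013; 0.012 0.0011; 
scene 3944 z= -0.0008x 0.0010y -0.0007
x pct [-0.0189  0.1058]
y range [-0.1887  0.1852]
-0.02 0.0041; -0.016 0.0077; -0.012 0.0071; -0.008 0.0081; -0.004 0.0092; 0.0 0.0068; 0.004 -0.0002; 0.008 -0.0008; 0.012 -0.0006;
```

```bash
cat >> h.py <<'E'
TR=.139; AL=np.radians(24); BE=np.radians(42)-AL
def tilt(a,yaw):
    h=np.array([np.cos(yaw),np.sin(yaw),0]);return np.sin(a)*h+np.array([0,0,-np.cos(a)])
def pick_ori(w): return ori(tilt(-AL,w),np.array([-np.sin(w),np.cos(w),0]))
PLO=ori(tilt(BE,YAW),CY)
VIA=np.array([.47,.12,.27])
def pick(x,y,w,up=.20,z=.0155):
    R=pick_ori(w)
    ctrl.gripper_to(.075)
    ctrl.reach(np.array([x,y,.12]),R)
    ctrl.move_linear(np.array([x,y,z]),velocity=.12);s=st()
    ctrl.gripper_to(.0,force=50);s=st()
    ctrl.move_linear(s["position"]+[0,0,up],velocity=.2);s=st()
    return s["finger_gap"]
def place(y,dx=.0):
    ctrl.reach(VIA,PLO)
    P=rest(.050+dx,y,.0175,TR)
    ctrl.move_linear(P+[0,0,.12],velocity=.25)
    s=st()
    if s["finger_gap"]<.04: print("LOST");return False
    ctrl.move_linear(P+[0,0,.015],velocity=.15);st()
    ctrl.move_linear(P,velocity=.04);s=st()
    return s
E
python3 - <<'E'
from h import *
print(ik(VIA,PLO) is not None)
for y in(-.11,0,.11):
    for dz in(0,.06,.12): print(ik(rest(.05,y,.0175,TR)+[0,0,dz],PLO) is not None,end=" ")
for x,y,w in((.454,.19,-.26),(.449,.362,.193),(.59,.344,.094)):
    for z in(.0155,.12,.2155): print(ik((x,y,z),pick_ori(w)) is not None,end=" ")
E
```

```text
True
True True True True True True True True True True True True True True True True True True
```

Run:
```python
from h import *
g=pick(.454,.190,-.261)
s=ctrl.sense();img,d=ctrl.camera("scene");cv2.imwrite("pics/s5.png",img)
if g>.04:
    r=place(-.11)
    img,d=ctrl.camera("scene");cv2.imwrite("pics/s6.png",img)
```

```text
t 20.4 p [0.4545 0.19   0.0161] F [-0.3 -0.3 -0.3] gap 0.0752
t 20.8 p [0.4546 0.1902 0.0164] F [ 0.  -0.9  5.3] gap 0.0485
t 21.9 p [0.454  0.1902 0.2155] F [ 1.1  0.5 -1.4] gap 0.0484Traceback (most recent call last):
  File "<stdin>", line 5, in <module>
  File "h.py", line 58, in place
    ctrl.move_linear(P+[0,0,.12],velocity=.25)
    ~~~~~~~~~~~~~~~~^^^^^^^^^^^^^^^^^^^^^^^^^^
rig.Unreachable: the arm cannot follow that straight line within its joint ranges
```

View pics/s5.png

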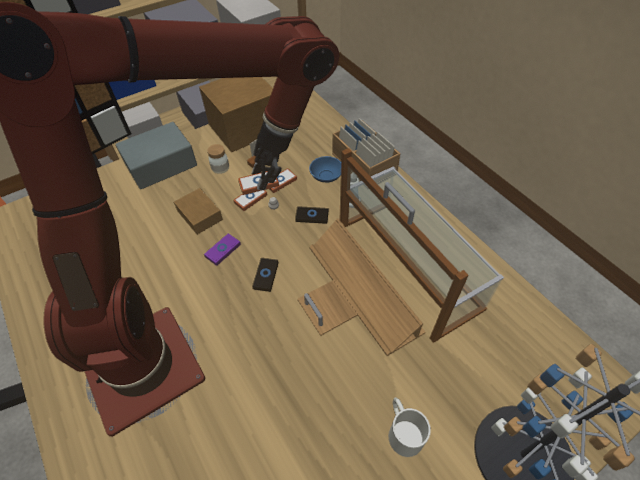

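Plaque is held; another one has been knocked to about (250,198), so I'll re-measure it before its pick. Use joint moves for the carry.

```bash
python3 - <<'E'
s=open("h.py").read()
s=s.replace("""    ctrl.move_linear(P+[0,0,.12],velocity=.25)
    s=st()""","""    ctrl.reach(P+[0,0,.12],PLO)
    s=st()""")
open("h.py","w").write(s)
E
python3 - <<'E'
from h import *
r=place(-.11)
img,d=ctrl.camera("scene");cv2.imwrite("pics/s6.png",img[120:420,200:560])
E
```

```text
t 24.7 p [ 0.5436 -0.2304  0.1784] F [ 0.2  0.6 -0.9] gap 0.0487
t 25.6 p [ 0.5439 -0.2317  0.0742] F [ 0.9  0.6 -0.7] gap 0.048
t 26.1 p [ 0.5432 -0.2319  0.0583] F [ 1.5 -0.2 -0.8] gap 0.0485
```

View pics/s6.png

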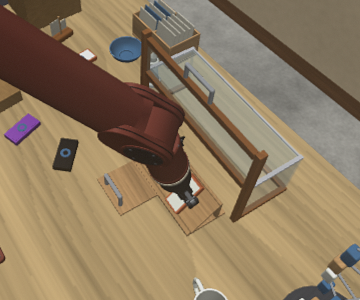

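```bash
cat >> h.py <<'E'
def release():
    s=ctrl.sense();p=s["position"]
    for k in range(3):
        ctrl.move_linear(p-(k+1)*.001*RZ,velocity=.02);s=st()
        if abs(s["force"]).max()>4: break
    ctrl.gripper_to(.062);s=st()
    ctrl.move_linear(s["position"]-.06*s["ee_rot"][:,2] if False else s["position"]+[0,0,.08],velocity=.15)
    ctrl.reach(np.array([.47,.10,.33]),ori(np.array([0,0,-1.]),CY))
def look(tag):
    for n in("scene","wrist","top"):
        s=ctrl.sense();img,d=ctrl.camera(n);cv2.imwrite(f"pics/{n}_{tag}.png",img)
        f,cx,cy,c=K(n)
        for q in plaques(n,img,s):
            if 70<q[3]<100 and 30<q[4]<50: print(n,"flat",np.round(q[:5],3),q[5])
        C=cloud(n,d,s);Q=(C-rest(0,0,0,TR))@np.c_[RX,CY,RZ]
        b=img.astype(int);m=((b.min(2)>120)&(b.max(2)-b.min(2)<45))&(abs(Q[...,1])<.2)&(Q[...,0]>-.02)&(Q[...,0]<.13)&(Q[...,2]>.005)&(Q[...,2]<.04)
        m=cv2.morphologyEx(m.astype(np.uint8),cv2.MORPH_OPEN,np.ones((2,2)))
        k,l=cv2.connectedComponents(m)
        for i in range(1,k):
            P=Q[l==i]
            if len(P)<150: continue
            (x,y),(w,h),a=cv2.minAreaRect((P[:,:2]*1000).astype(np.float32))
            A=np.c_[P[:,:2],np.ones(len(P))];kk=np.linalg.lstsq(A,P[:,2],rcond=None)[0]
            print(n,"on rest: c",round(x,1),round(y,1),"top z",(P[:,2].mean()*1000).round(1),"size",round(w),round(h),"ang",round(a,1),"slopes",kk[:2].round(3))
E
python3 - <<'E'
from h import *
release();st();look("7")
E
```

```text
t 26.4 p [ 0.5438 -0.2321  0.0577] F [ 0.6 -0.7 -1. ] gap 0.0484
t 26.6 p [ 0.5451 -0.2322  0.0575] F [-0.7 -0.7  4.4] gap 0.0484
t 26.9 p [ 0.5442 -0.2319  0.0567] F [-0.3  0.4  0.6] gap 0.0622
t 29.1 p [0.47   0.0991 0.3291] F [ 0.4 -0.7 -0.2] gap 0.0622
scene flat [ 0.563 -0.218  0.197 98.574 38.872] [383. 313.]
scene flat [ 0.475  0.333  0.192 84.479 39.489] [250. 195.]
scene flat [ 0.59   0.343  0.096 83.43  39.298] [280. 179.]
scene on rest: c 233.6 -272.0 top z 17.5 size 82 568 ang 49.3 slopes [ 0.331 -1.597]
wrist flat [ 0.59   0.344  0.094 86.815 40.137] [500. 270.]
wrist flat [ 0.475  0.334  0.197 86.76  40.661] [500. 187.]
wrist on rest: c 99.3 46.5 top z 16.6 size 386 92 ang 72.5 slopes [0.089 0.921]
top flat [ 0.472  0.334  0.193 85.707 40.416] [195. 264.]
top flat [ 0.55  -0.238 -0.149 78.165 40.767] [407. 240.]
top flat [5.8600e-01 3.4500e-01 7.0000e-02 8.5266e+01 4.1257e+01] [194. 222.]
top flat [ 1.097 -0.391 -0.841 81.491 44.868] [461.  54.]
top flat [ 1.099  0.406 -0.136 81.509 46.031] [186.  50.]
top flat [ 1.231  0.494 -1.555 98.128 48.86 ] [162.   5.]
top on rest: c 43.8 -113.0 top z 16.6 size 89 41 ang 0.1 slopes [0.004 0.029]
```

View pics/scene_7.png

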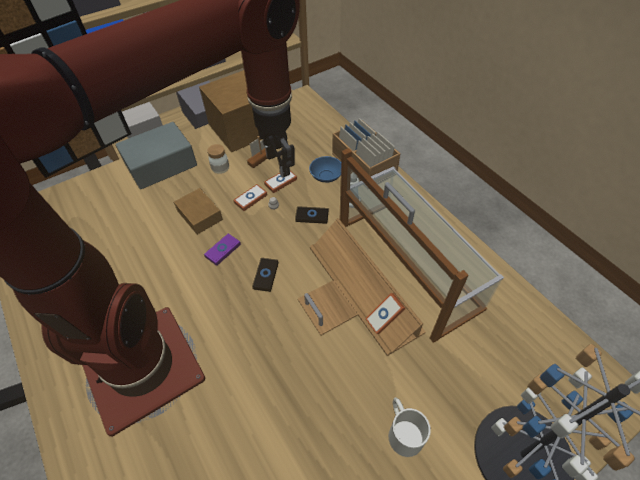

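Plaque 1 leans flat: top view at (407,240), angle 0.1°, top 16.6 mm above the slope. The knocked plaque is at scene (250,195), close to the pebbles, so I'll check the clearance.

Run:
```python
from h import *
img=cv2.imread("pics/top_7.png")
cv2.imwrite("pics/c7.png",cv2.resize(img[190:300,150:290],None,fx=5,fy=5,interpolation=cv2.INTER_CUBIC))
```

```text
(no output)
```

View pics/c7.png

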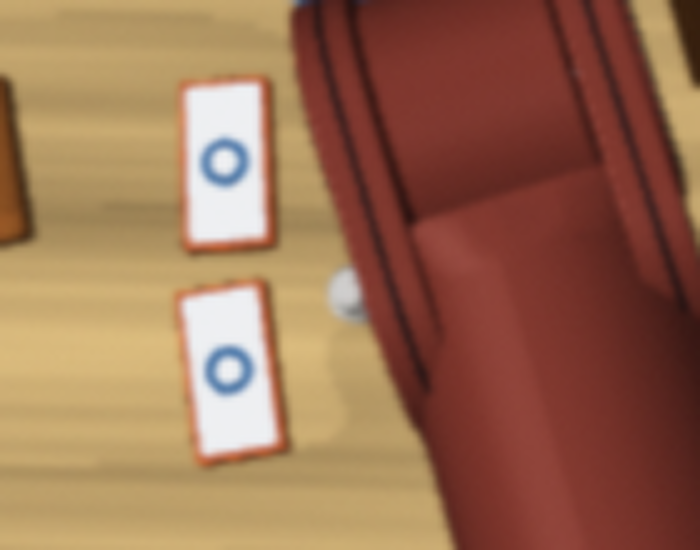

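```bash
sed -i 's/def pick(x,y,w,up=.20,z=.0155)/def pick(x,y,w,up=.20,z=.0155,op=.075)/; s/ctrl.gripper_to(.075)$/ctrl.gripper_to(op)/' h.py
python3 - <<'E'
s=open("h.py").read()
s=s.replace("np.ones((2,2)))\n","np.ones((2,2)))&m.astype(np.uint8)\n")
open("h.py","w").write(s)
from h import *
g=pick(.475,.334,.195,op=.066)
if g>.04:
    s=place(0.0)
    if s: release();st();look("8")
E
```

```text
t 31.6 p [0.4755 0.3342 0.0162] F [-0.2 -0.1  0.5] gap 0.0657
t 31.9 p [0.4758 0.3344 0.0167] F [0.9 0.3 6.1] gap 0.0483
t 33.1 p [0.4753 0.3342 0.2155] F [ 0.2  0.4 -1.8] gap 0.0482
t 35.3 p [ 0.5498 -0.1206  0.1788] F [-0.4 -0.  -1.3] gap 0.0486
t 36.7 p [ 0.5498 -0.1219  0.074 ] F [-0.1 -0.4 -1.7] gap 0.0484
t 37.2 p [ 0.5495 -0.1222  0.0584] F [ 1.5 -0.  -1.1] gap 0.0481
t 37.5 p [ 0.5506 -0.1223  0.058 ] F [1.7 0.6 2.5] gap 0.0488
t 37.7 p [ 0.5521 -0.1224  0.0579] F [0.8 1.  6.9] gap 0.0483
t 38.0 p [ 0.5503 -0.1223  0.0566] F [ 0.  -0.2 -0.5] gap 0.0624
t 39.9 p [0.47   0.0991 0.3288] F [ 0.4 -0.2 -0.1] gap 0.0621
scene flat [ 0.563 -0.218  0.197 98.574 38.872] [383. 313.]
scene flat [ 0.59   0.343  0.096 83.43  39.298] [280. 179.]
scene on rest: c 51.7 -3.3 top z 14.7 size 38 85 ang 89.3 slopes [-0.    -0.009]
scene on rest: c 51.2 -113.5 top z 14.6 size 85 37 ang 1.2 slopes [ 0.001 -0.006]
wrist flat [ 0.59   0.343  0.094 86.933 39.894] [501. 271.]
wrist on rest: c 50.6 -108.5 top z 14.2 size 85 40 ang 0.3 slopes [0.    0.006]
wrist on rest: c 50.9 1.1 top z 14.3 size 40 85 ang 89.8 slopes [0.    0.003]
top flat [ 0.551 -0.238 -0.149 78.634 40.767] [407. 240.]
top flat [ 0.556 -0.125 -0.089 76.554 41.039] [366. 237.]
top flat [5.8600e-01 3.4500e-01 7.0000e-02 8.5266e+01 4.1257e+01] [194. 222.]
top flat [ 1.097 -0.391 -0.841 81.347 44.868] [461.  54.]
top flat [ 1.096  0.407 -0.805 82.969 43.766] [186.  50.]
top on rest: c 47.5 -1.0 top z 16.5 size 86 37 ang 0.3 slopes [-0.001  0.017]
top on rest: c 45.8 -111.0 top z 16.2 size 37 84 ang 89.5 slopes [ 0.003 -0.003]
```

View pics/scene_8.png

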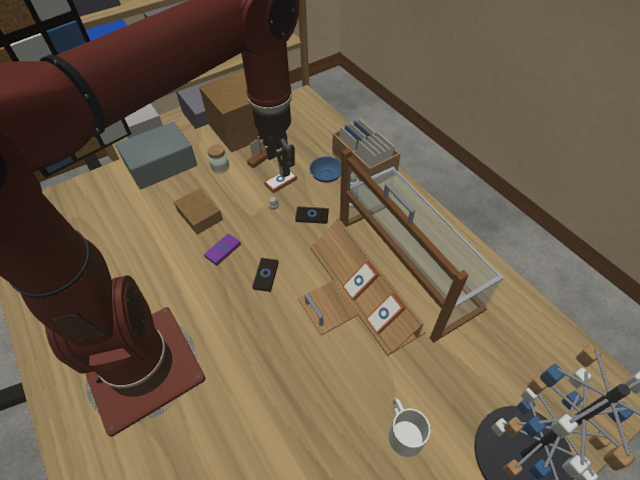

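Two lean well (scene (383,313) and (359,280)). The third is at (280,181).

Run:
```python
from h import *
g=pick(.59,.3435,.094)
if g>.04:
    s=place(0.11)
    if s: release();st();look("9")
```

```text
t 42.7 p [0.5905 0.3435 0.0163] F [ 1.2 -0.2  0.7] gap 0.0749
t 43.0 p [0.5907 0.3437 0.0167] F [1.8 0.7 6. ] gap 0.0485
t 44.2 p [0.5902 0.3437 0.2153] F [ 0.4  0.2 -1.3] gap 0.0485
t 46.4 p [ 0.5558 -0.0117  0.178 ] F [ 0.4  0.6 -0.3] gap 0.0482
t 47.2 p [ 0.5563 -0.0117  0.0746] F [-0.3 -0.4 -1.7] gap 0.0483
t 47.7 p [ 0.5559 -0.0121  0.0587] F [ 2.6  0.3 -0.6] gap 0.048
t 48.0 p [ 0.5566 -0.0121  0.0579] F [ 1.9 -0.4  0.7] gap 0.0484
t 48.2 p [ 0.5578 -0.0122  0.0578] F [0.4 0.4 4.6] gap 0.0484
t 48.5 p [ 0.5568 -0.0122  0.0567] F [-0.2  0.4  0.5] gap 0.0617
t 50.1 p [0.47   0.0993 0.3282] F [-0.2 -0.1 -0.5] gap 0.0622
scene flat [ 0.563 -0.218  0.197 98.599 37.046] [383. 313.]
scene on rest: c 50.8 106.6 top z 14.9 size 38 86 ang 89.3 slopes [ 0.003 -0.02 ]
scene on rest: c 51.2 -2.8 top z 14.6 size 86 38 ang 0.6 slopes [ 0.001 -0.017]
scene on rest: c 51.4 -113.5 top z 14.7 size 37 88 ang 89.4 slopes [ 0.007 -0.032]
wrist flat [ 5.6600e-01 -2.3000e-02 -1.9900e-01  8.0668e+01  4.5488e+01] [232. 270.]
wrist on rest: c 50.2 -108.6 top z 14.4 size 40 85 ang 89.9 slopes [0.    0.003]
wrist on rest: c 50.6 1.2 top z 14.5 size 85 40 ang 0.2 slopes [-0.001  0.004]
wrist on rest: c 41.2 111.1 top z 14.6 size 39 67 ang 90.0 slopes [0.003 0.004]
top flat [ 0.551 -0.238 -0.149 78.634 40.767] [407. 240.]
top flat [ 0.556 -0.125 -0.089 76.251 41.039] [366. 237.]
top flat [ 5.6300e-01 -1.2000e-02 -3.0000e-02  7.5804e+01  4.0847e+01] [324. 234.]
top flat [ 1.097 -0.392 -0.744 83.757 43.456] [461.  54.]
top flat [ 1.096  0.407 -0.805 83.075 43.766] [186.  50.]
top on rest: c 45.3 109.0 top z 17.0 size 88 36 ang 0.2 slopes [0.013 0.012]
top on rest: c 46.7 -1.0 top z 16.9 size 85 36 ang 0.1 slopes [ 0.006 -0.006]
top on rest: c 45.7 -111.5 top z 16.5 size 85 37 ang 0.8 slopes [0.001 0.035]
```

View pics/scene_9.png

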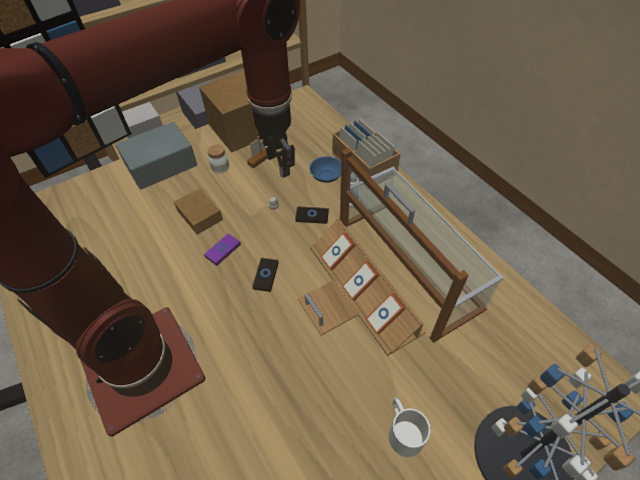

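View pics/wrist_9.png

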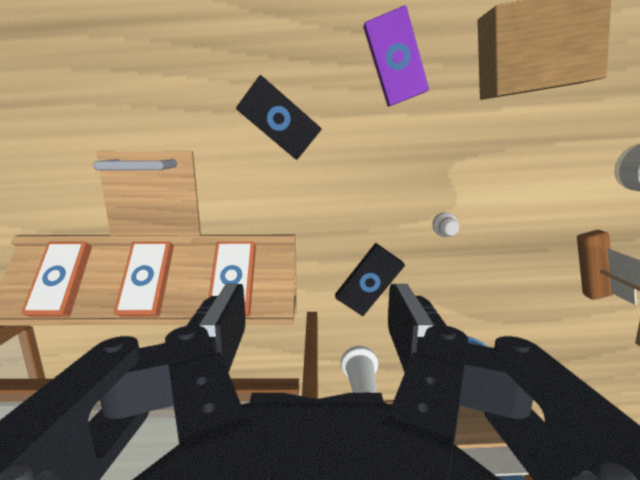

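All three lean flat (scene (336,249), (359,280), (383,313)) and no other white plaque is visible. Push the tray home, gripping the pull.

Run:
```python
from h import *
D=np.array([0,0,-1.]);R=ori(D,CX)
p=np.array([.4156,-.1146,.0445])
ctrl.gripper_to(.045,force=60)
ctrl.reach(p+[0,0,.13],R)
ctrl.move_linear(p,velocity=.12);st()
ctrl.gripper_to(.0,force=70);s=st()
ctrl.move_linear(s["position"]+.135*CX,velocity=.07);s=st()
e=np.array([.5543,-.1222,.0445])
ctrl.move_linear(np.r_[e[:2]+.001*CX[:2],s["position"][2]],velocity=.03);s=st();print("remaining",(e-s["position"])@CX)
ctrl.hold(.3)
```

```text
t 52.9 p [ 0.4161 -0.1146  0.0451] F [ 0.   0.7 -0.2] gap 0.0453
t 53.3 p [ 0.4162 -0.1147  0.0451] F [0.1 0.6 6.5] gap 0.0083
t 55.4 p [ 0.5511 -0.122   0.0452] F [-1.4  1.6  4. ] gap 0.0083
t 55.7 p [ 0.5544 -0.1222  0.0452] F [-5.8  2.1  8.3] gap 0.0087
remaining -8.1326342146658e-05
```

Tray is home. Release, back off, look, then fetch the sash handle.

```bash
sed -i 's/^TR=.139/TR=.139/' h.py
python3 - <<'E'
import h
from h import *
D=np.array([0,0,-1.]);R=ori(D,CX)
ctrl.gripper_to(.045);s=st();p=s["position"]
ctrl.move_linear(p-.01*CX+[0,0,.12],velocity=.2)
ctrl.move_linear(case(-.20,0,.32),velocity=.25);s=st()
h.TR=0.
look("10")
E
```

```text
t 56.4 p [ 0.5554 -0.1223  0.0452] F [0.4 0.6 0. ] gap 0.045
t 58.1 p [ 0.4391 -0.1157  0.3184] F [-0.6 -0.6 -0.5] gap 0.045
scene on rest: c 23.6 -113.1 top z 15.7 size 37 33 ang 89.6 slopes [ 0.021 -0.005]
wrist on rest: c 28.1 110.1 top z 14.9 size 42 39 ang 0.2 slopes [0.001 0.001]
wrist on rest: c 27.8 -0.3 top z 14.7 size 40 42 ang 89.8 slopes [0.001 0.002]
wrist on rest: c 28.2 -110.1 top z 14.6 size 42 40 ang 0.0 slopes [0.009 0.001]
top flat [ 1.098 -0.392 -0.841 83.523 44.868] [462.  54.]
top flat [ 1.096  0.406 -0.805 83.075 45.754] [185.  50.]
```

View pics/scene_10.png

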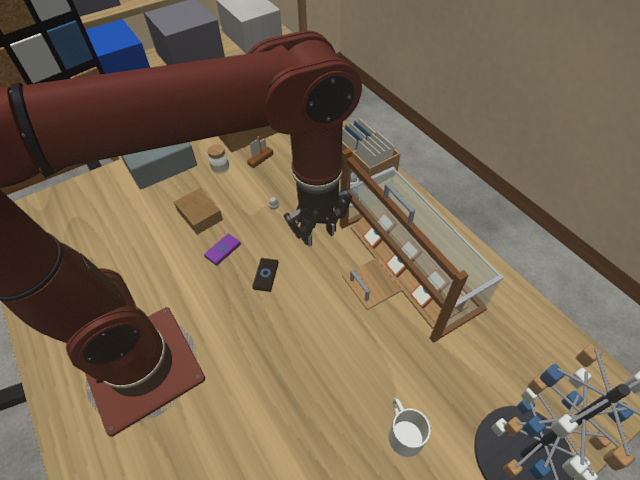

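View pics/top_10.png

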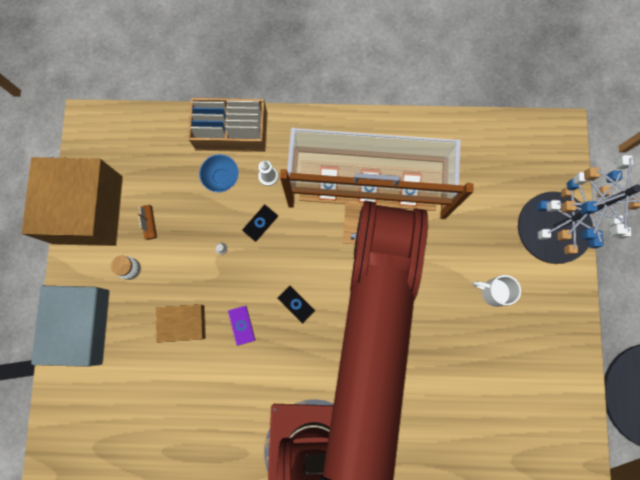

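The tray is home with the plaques still leaning inside (wrist angles about 0°), and the sash is still up. Now lower it in the grip.

Run:
```python
from h import *
D=np.array([0,0,-1.]);R=ori(D,CX)
g=np.array([.639,-.128,.3105])
s=ctrl.sense();p=s["position"]
ctrl.move_linear(np.r_[p[:2],.42],velocity=.25)
ctrl.move_linear(g+[0,0,.11],velocity=.25)
ctrl.move_linear(g,velocity=.15);st()
ctrl.gripper_to(.0,force=70);s=st();p=s["position"]
ctrl.move_linear(p-[0,0,.12],velocity=.08);s=st()
z=p[2]-.12
for k in range(8):
    z-=.002
    ctrl.move_linear(np.r_[p[:2],z],velocity=.03);s=st()
    if s["force"][2]>12: break
ctrl.hold(.2);st()
```

```text
t 60.6 p [ 0.6393 -0.1281  0.312 ] F [0.4 0.5 0.7] gap 0.0449
t 61.0 p [ 0.6391 -0.1281  0.3111] F [-1.6  0.1  3.8] gap 0.0088
t 62.7 p [ 0.6391 -0.1281  0.1909] F [ 2.5 -1.2 -1.4] gap 0.0086
t 62.9 p [ 0.6391 -0.128   0.1892] F [1.2 0.1 0.7] gap 0.0089
t 63.2 p [ 0.6391 -0.1281  0.1871] F [ 1.  -0.4  1.4] gap 0.0086
t 63.4 p [ 0.6391 -0.1281  0.1849] F [ 0.6 -1.8  0.4] gap 0.0085
t 63.7 p [ 0.639  -0.1281  0.1828] F [ 0.4 -1.  -0.3] gap 0.0088
t 63.9 p [ 0.6391 -0.1281  0.1824] F [-4.3  0.6 10.8] gap 0.0085
t 64.2 p [ 0.6392 -0.1281  0.1823] F [-9.6  2.1 22.3] gap 0.0089
t 64.4 p [ 0.6392 -0.1281  0.1823] F [-9.3  1.5 23.9] gap 0.0087
```

The sash hit its stop. Release, retreat and check.

Run:
```python
import h
from h import *
ctrl.gripper_to(.05);s=st();p=s["position"]
ctrl.move_linear(p+[0,0,.16],velocity=.15)
ctrl.reach(np.array([.40,.25,.42]),ori(np.array([0,0,-1.]),CY));st()
h.TR=0.;look("11")
for n in("top","scene"):
    img,d=ctrl.camera(n);C=cloud(n,d)
    m=(abs(C[...,0]-.638)<.025)&(abs(C[...,1]+.128)<.045)&(C[...,2]>.175);print(n,"handle top z",np.percentile(C[m][:,2],[50,90]).round(4))
    m=(abs(C[...,2]-.0525)<.009)&(abs(C[...,0]-.55)<.03)&(abs(C[...,1]+.122)<.05);print("pull",C[m].mean(0).round(4))
cv2.imwrite("pics/c11.png",cv2.resize(cv2.imread("pics/scene_11.png")[130:350,300:520],None,fx=2.6,fy=2.6))
```

```text
t 64.9 p [ 0.639  -0.128   0.1787] F [0.6 0.3 0.1] gap 0.0499
t 67.7 p [0.4009 0.2491 0.4196] F [ 0.3 -0.1 -0.1] gap 0.0498
wrist flat [ 0.686 -0.264 -0.544 82.218 38.68 ] [ 36. 365.]
top flat [ 0.593  0.871  0.132 77.853 30.716] [  4. 214.]
top handle top z [0.1939 0.1972]
pull [ 0.5513 -0.1224  0.054 ]
scene handle top z [0.1941 0.1968]
pull [ 0.5537 -0.1263  0.0536]
```

View pics/c11.png

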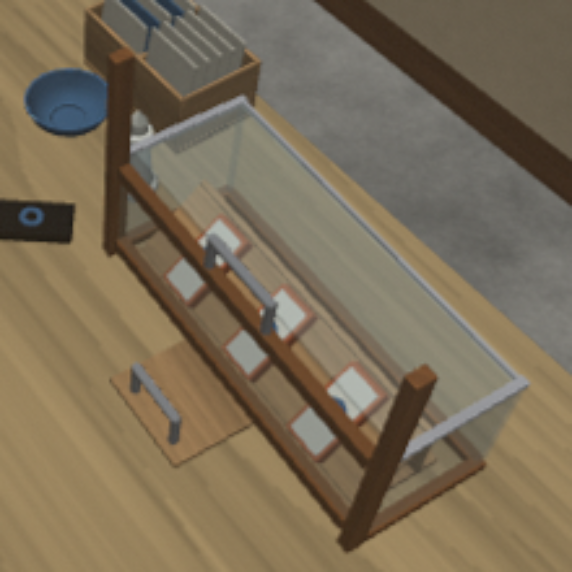

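View pics/top_11.png

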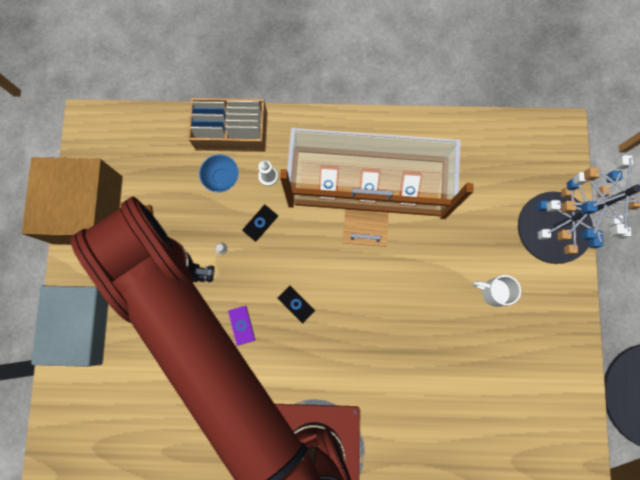

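The sash is closed (handle top at the same height as at the start), the pull is back at its start position, and three plaques are leaning inside. No white plaque is left on the counter.

```bash
python3 -c "
from rig import ctrl
print(ctrl.finish_job())"
```

```text
the job is handed in; nothing more can be done
None
```

I handed the job in at about 68 s of robot time, with the whole task carried out. `finish_job` reports no verdict, so these results rest on my own checks.

- **What I did:** I raised the sash about 127 mm and pulled the tray out about 139 mm. I leaned the three white plaques I found on the rest at -110, 0 and +110 mm. Then I pushed the tray home and lowered the sash in the grip until it met its stop. One plaque was knocked aside during the run, so I measured it again before picking it up.
- **Plaques with the tray out:** all three lay flat, within about 0.04 rad of the slope and about 1° in the slope plane. Centres read x = 44–52 mm and the tops 14–17 mm above the slope. The top camera read about 5 mm lower in x than the other two. In the wrist view the third plaque was half hidden by a finger (x = 41 mm), so I discounted that reading.
- **After closing:** the handle bar's top (about 197 mm by depth) matched its height before the sash was raised. The pull was within about 1 mm of its start position.
- **Limits of the last checks:** after the tray went home I could measure only the lower part of each plaque. Once the sash was shut I had only the pictures, which showed all three still leaning. I compared the other goods by eye only; nothing looked moved, though the arm hid the jar, boat and magnet box in the last top view.

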